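Find the press shoe with the right drag

TASK

The small registration press has three hold-down shoes that look alike: one is slack, one is jammed solid, and one has the right spring pressure. Holding the feeler gauge by its grip, slide its blade in under each shoe in turn, left, then middle, then right, and feel the drag without forcing it: never push on where it jams. Then leave the gauge lying flat and fully home (blade tip up to the stop rail) under the one shoe that grips it with a light, steady drag, let go of it, and do not shift the ink bottle or the roll of tape.

Things in the scene. Friction and masses are not known exactly. Their poses are not given: they have to be found in the camera images.
- feeler: Feeler gauge, loose, 0.075 to 0.11 kg: flat steel blade 127 long, 24 wide, 6 thick, with an upright dark wooden grip on its rear part (44 long along the blade, 14 wide, top 56 above the underside). Origin: on the underside below the grip's middle. x runs along the blade to its tip, 105 ahead; the rear edge is 22 behind; z up. At the start flat on the table, to the right.
- feeler_grip (a point): Middle of the grip, 36 above the blade's underside: take it here from above, fingers closing across the 14 mm width (along the gauge's y).
- feeler_tip (a point): Middle of the blade's front edge, at its underside. Pushed at its tip, the gauge may tip or slip a little in the fingers. Bearing down on the anvil adds drag of its own (friction about 0.35); held clear of it, the hand carries the load of the spring and the drag halves.
- press: Registration press, fixed: metal bed 280 wide (y), 170 deep (x): its bare front 100 is 5 high, the anvil strip behind 8 high. Origin: middle of its underside; x points from the open front to the 16 high stop rail at the back, y left, z up. On it three like grey bridges, 80 apart in y, each 54 wide, 42 deep, 60 high over the anvil (stem to 68), with a tunnel 34 wide. Which is slack, right or jammed changes from run to run.
- anvil: Rear part of the press bed, fixed: a dark steel strip 70 (x) by 280 (y), top 8 above the table (3 above the front part), from the plane of the mouths back, with a slope 8 long leading up to it. The bridges and stop rail stand on it; the blade is pinched between it and a shoe; the gauge, home, lies on it alone. Origin and axes as the press.
- mouth_left (a point): Mouth of the left bridge (largest y): on the anvil's top, mid-width, at the bridge's front face; axes as the press. In every tunnel hangs a dark steel shoe 30 wide, 4 over the anvil: flat sole 24 to 42 behind the mouth, and before it a nose rising at 20 degrees to 10 over it, 5 behind the mouth. A blade on the anvil meets the nose about 15 to 19 behind the mouth and lifts the shoe 2.
- mouth_middle (a point): Mouth of the middle bridge, as for the left. Slack shoe: bears on the blade with its own weight alone, drag under 1 N. Right shoe: a spring presses the blade down with about 4.5 N, so it enters against 3 to 8 N, then slides at a steady 1.5 to 5 N and goes all the way. Jammed shoe: gives about 1 and is then solid; the blade stops 15 to 22 behind the mouth and the force climbs at once.
- mouth_right (a point): Mouth of the right bridge (smallest y), as for the left. The gauge counts as forced when the blade is pressed on the anvil with more than 45 N, as a push of some 18 N at the jammed shoe does: slide slowly (20 to 40 mm/s), with the underside level with the anvil's top or up to 1 above it, and stop at a push of about 9 or 10 N.
- end_left (a point): Where the blade's tip comes to rest when fully home in the left bridge: on the anvil's top at the face of the stop rail, 60 behind the mouth.
- end_middle (a point): Where the blade's tip comes to rest when fully home in the middle bridge: on the anvil's top at the face of the stop rail, 60 behind the mouth.
- end_right (a point): Where the blade's tip comes to rest when fully home in the right bridge: on the anvil's top at the face of the stop rail, 60 behind the mouth.
- ink_b: Small red ink bottle, 35 by 36 by 63 high, loose bystander standing to the right of the press; origin under its middle.
- masking_tape: Roll of masking tape lying flat, 104 across, 25 high, loose bystander to the left, in front of the blue tool box; origin under its middle.
There are look-alikes about, which are no part of the job. Leave any turquoise look-alike of the feeler alone.

How it is judged:
On the way, in this order (a step that is already met when the one before it is completed fails the run):
1. the blade has been tried under the left shoe: its tip is at least 9 mm inside the left mouth (x of feeler_tip in the frame of mouth_left above 0.009 m and y of feeler_tip in the frame of mouth_left between -0.01 and 0.01 m and z of feeler_tip in the frame of mouth_left between -0.004 and 0.012 m), for 0.1 s.
2. the blade has been tried under the middle shoe: its tip is at least 9 mm inside the middle mouth (x of feeler_tip in the frame of mouth_middle above 0.009 m and y of feeler_tip in the frame of mouth_middle between -0.01 and 0.01 m and z of feeler_tip in the frame of mouth_middle between -0.004 and 0.012 m), for 0.1 s.
3. the blade has been tried under the right shoe: its tip is at least 9 mm inside the right mouth (x of feeler_tip in the frame of mouth_right above 0.009 m and y of feeler_tip in the frame of mouth_right between -0.01 and 0.01 m and z of feeler_tip in the frame of mouth_right between -0.004 and 0.012 m), for 0.1 s.
At the end, for the whole second after the job is handed in: The gauge lies flat and at rest on the anvil, in line with a bridge (within 0.15 rad), its tip within 10 mm of that bridge's home point at the stop rail, and it is held down with 3 to 12 N on the anvil strip (its own weight is about 1 N), which only the rightly sprung shoe does ((horizontal distance between feeler_tip and end_left below 0.01 m or horizontal distance between feeler_tip and end_middle below 0.01 m or horizontal distance between feeler_tip and end_right below 0.01 m) and angle between the x axis of feeler and the x axis of press, either way round below 0.15 rad and angle between feeler's own z axis and vertical below 0.08 rad and contact force between feeler and anvil between 3 and 12 N and linear speed of feeler below 0.01 m/s); the robot touches nothing.
It fails at once if the gauge was forced: pressed on the anvil strip under the shoes with more than 45 N (contact force between feeler and anvil above 45 N).
It fails at once if the ink bottle was shifted by more than 20 mm or tipped (distance of ink_b from where it was at the start of the episode above 0.02 m or angle between ink_b's own z axis and vertical above 0.5 rad).
It fails at once if the roll of tape was shifted by more than 20 mm (distance of masking_tape from where it was at the start of the episode above 0.02 m).
It also fails if it takes over 72 s, if anything falls off the work surface, if the arm or the gripper's body presses on something with over 40 N, if the wrist force passes 120 N, or if a joint passes its speed limit or range.

ROBOT

A 7-joint arm with a two-finger parallel gripper is mounted at the origin on the work surface; the furniture and walls round the work are solid. World frame = base frame: x ahead of the robot, y to its left, z up, the work surface at z = 0. Lengths are in m, angles in rad, forces in N, time in s.
With the tool pointing down it reaches from about 0.4 to 0.85 m from the base axis. Payload 10.4 kg.
Tool frame: the origin (TCP) lies on the centre line of the jaws, within the pads' length; the fingertips stand 19 mm ahead of it and the grasp point (between the pads) is the TCP; z points along the fingers, y is the line along which they close (so a half turn about z gives the same grasp; the last joint's range is limited). The gripper opens to 87 mm and grips with 3 to 60 N. Pads are 19 mm wide; open, the fingers measure 117 mm over their backs; the gripper's body (75 mm by 190 mm) begins 51 mm behind the grasp point.
Start: joints at [1.18, 0.332, -0.065, 1.46, 0.022, 1.35, -0.088], TCP at [0.225, -0.583, 0.242] pointing down, gripper open.
Joint ranges: [-2.6, 2.6], [-0.5, 2.12], [-1.47, 1.34], [0.16, 2.42], [-1.27, 4.41], [0.06, 2.06], [-2.6, 2.6]. Speed limits (rad/s): [2.22, 2.22, 2.79, 2.79, 3.14, 3.14, 3.14].

INTERFACE

Orientations are given as a 3x3 rotation matrix whose columns are the frame's x, y, z axes.
In Python, from bench import bot gives the robot as it stands.
- The arm moves only by the shell command python3 -m creep 'ROWS' [FORCE]. ROWS is JSON, a list of rows, each an object of numbers: "dx", "dy", "dz": the shift along the tool's x, y, z normalised to -1 to 1, where 1 is 2.5 cm; "rx", "ry", "rz": the turn, a rotation vector about the tool's x, y, z normalised to -1 to 1, where 1 is 4 degrees; "jaw": the gripper command: -1 is fully open, 1 is shut, values between are in proportion. In form: [{"dx": .., "dy": .., "dz": .., "rx": .., "ry": .., "rz": .., "jaw": ..}, ...]. A call has 1 to 5 rows; each row shifts and turns the commanded pose from where the row before left it, along the tool's axes as they then stand; what a row does not reach is not made up. A row lasts 1/8 s, in which the tool goes at most 62.5 mm and 10.7 degrees, less where a joint would pass 70% of its speed; a pose out of reach is approached as far as the arm can. A call with a number of a shift or a turn outside -1 to 1 is refused whole. A call with a gripper value outside its range is refused whole. The fingers move at their own pace and stop on an object; FORCE is the grip in N (left out, the last holds). Time passes only in rows, so rows that do not move let the fingers close. It gives the time, the measured TCP pose, the force, the opening and the grip force at its end, in the units of the state.
- bot.get_state(): the state, without advancing time (a new reading comes with each control period).
- bot.grab_frame(name): name is "scene" or "top" or "wrist"; returns a dict with "img" (480x640x3 uint8, red, green, blue), "mtx" (3x3 intrinsics, pixels), "extrinsics" (4x4, takes a point from camera to world coordinates). Camera axes: x right, y up, looking along -z (the intrinsics and any distortion apply to the point x, -y, -z); pixel columns grow to the right and rows downward; lengths in m; the calibration is good to about 2 mm. A picture is of the moment at which its call begins. There is no depth.
- bot.close_job(): hands the job in; it is judged then, once.
The state is a dict: "time_s": time; "joints": joint angles; "joint_vel": joint speeds; "effort": joint torques, N m; "tcp_pos": TCP position; "orientation": TCP orientation; "wrist_force": force on the tool from outside, world axes, zero at the start; "torque": the same for the moment, N m; "grip_width": finger opening in m; "finger_force": force on a finger pad.
Only numpy, scipy, OpenCV 4.12 (cv2) and the standard library are available. Lean on these libraries where they do the work, as an engineer would, in place of code of your own. Each camera call takes 0.05 s, during which the arm holds its last target. There are 200 camera calls.

## Working session

There is one attempt and no reset: what is moved stays moved. The work goes in short steps, Python scripts to look and compute and a shell command to move; the robot and the scene stay as the last step left them, time stands still between calls to the robot, and variables do not carry over. Pictures are saved under pics/ and viewed, at most 13 in all, crops included, and the job is handed in when it is done.

```bash
mkdir -p pics; ls; python3 - <<'E'
from bench import bot
import cv2,numpy as np
s=bot.get_state()
for k in ('time_s','tcp_pos','orientation','wrist_force','grip_width'): print(k,np.round(s[k],4).tolist())
for n in ('top','scene'):
    f=bot.grab_frame(n); cv2.imwrite(f'pics/{n}0.png',f['img'][:,:,::-1]); np.savez(f'{n}.npz',**{k:f[k] for k in('img','mtx','extrinsics')})
    print(n,np.round(f['mtx'],1).tolist(),np.round(f['extrinsics'],3).tolist(),[k for k in f])
E
```

```text
pics
time_s 0.0
tcp_pos [0.2246, -0.5829, 0.2407]
orientation [[0.9331, 0.3596, -0.0006], [0.3596, -0.9331, 0.0013], [-0.0001, -0.0015, -1.0]]
wrist_force [0.5104, -0.5136, 0.2485]
grip_width 0.0872
top [[457.4, 0.0, 320.1], [0.0, 457.4, 240.9], [0.0, 0.0, 1.0]] [[-0.016, 0.978, -0.206, 0.351], [-1.0, -0.015, 0.008, -0.022], [0.005, 0.206, 0.979, 1.128], [0.0, 0.0, 0.0, 1.0]] ['img', 'mtx', 'extrinsics']
scene [[558.7, 0.0, 316.0], [0.0, 558.7, 241.8], [0.0, 0.0, 1.0]] [[0.726, -0.281, 0.628, 1.318], [0.687, 0.311, -0.656, -0.834], [-0.011, 0.908, 0.419, 0.565], [0.0, 0.0, 0.0, 1.0]] ['img', 'mtx', 'extrinsics']
```

View pics/top0.png

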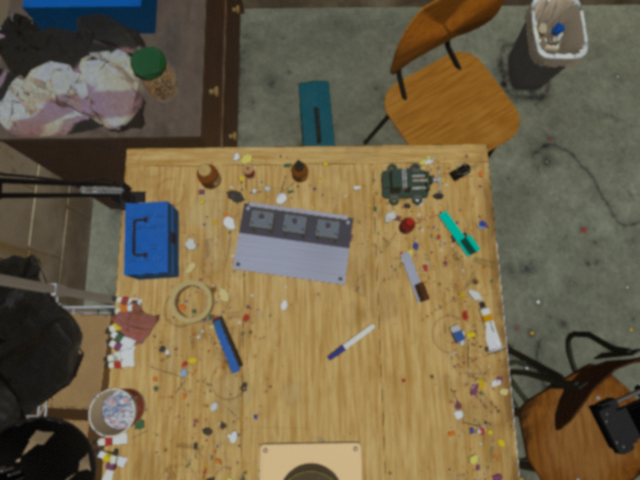

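View pics/scene0.png

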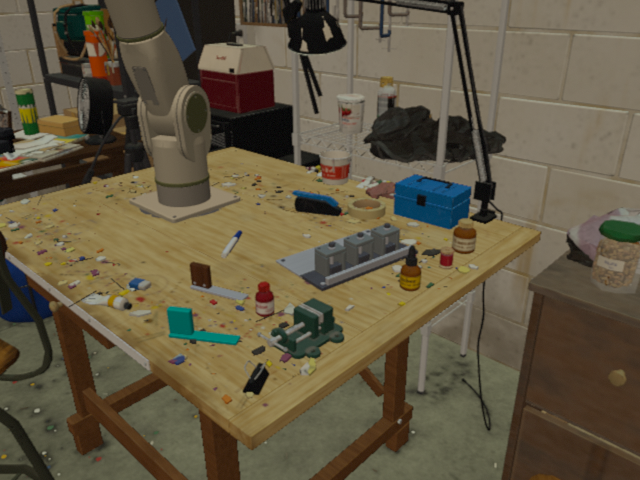

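The top view shows the press centred near (293,243) with its bridges at (261,220), (294,223) and (327,228). The feeler has its tip near (404,254) and grip near (421,290). The ink bottle is at (407,226), the tape at (190,301) and the turquoise decoy at (460,233). The scene view agrees. Next I'll measure these.

```bash
cat > h.py <<'E'
import numpy as np,cv2
def load(n): d=np.load(f'{n}.npz'); return d['img'],d['mtx'],d['extrinsics']
def ray(uv,K,T):
    u,v=uv; d=np.array([(u-K[0,2])/K[0,0],-(v-K[1,2])/K[1,1],-1]); return T[:3,3],T[:3,:3]@d
def onz(uv,K,T,z):
    o,d=ray(uv,K,T); return o+d*(z-o[2])/d[2]
def proj(p,K,T):
    c=T[:3,:3].T@(np.array(p)-T[:3,3]); return np.array([K[0,0]*c[0]/-c[2]+K[0,2],K[1,1]*-c[1]/-c[2]+K[1,2]])
E
python3 - <<'E'
from h import *
im,K,T=load('top')
print('origin px',proj([0,0,0],K,T),'tcp px',proj([.225,-.583,.24],K,T))
hsv=cv2.cvtColor(im,cv2.COLOR_RGB2HSV)
for p in [(270,262),(300,240),(283,213),(411,270),(421,290),(330,300),(407,226),(310,280)]: print(p,hsv[p[1],p[0]],im[p[1],p[0]])
def comp(mask,box,name):
    m=np.zeros(mask.shape,np.uint8); x0,y0,x1,y1=box; m[y0:y1,x0:x1]=mask[y0:y1,x0:x1]
    cs,_=cv2.findContours(m,cv2.RETR_EXTERNAL,cv2.CHAIN_APPROX_NONE); c=max(cs,key=cv2.contourArea); r=cv2.minAreaRect(c)
    print(name,cv2.contourArea(c),np.round(cv2.boxPoints(r),1).tolist()); return c,r
nonwood=((hsv[...,1]<70)).astype(np.uint8)
c,r=comp(nonwood,(225,190,362,295),'press')
pts=cv2.boxPoints(r); w=[onz(p,K,T,.006) for p in pts]; print(np.round(w,4).tolist())
c,r=comp(nonwood,(392,245,432,310),'blade'); print(np.round([onz(p,K,T,.006) for p in cv2.boxPoints(r)],4).tolist())
a=cv2.resize(im[190:310,220:440],None,fx=3.6,fy=3.6,interpolation=cv2.INTER_CUBIC); cv2.imwrite('pics/crop1.png',a[:,:,::-1])
E
```

```text
origin px [310.22595985 496.32424633] tcp px [621.37832904 401.56471128]
(270, 262) [113  31 162] [142 147 162]
(300, 240) [120  30  94] [83 83 94]
(283, 213) [126  18  72] [68 67 72]
(411, 270) [113  31 162] [142 147 162]
(421, 290) [ 13 155  64] [64 42 25]
(330, 300) [ 19 124 168] [168 139  86]
(407, 226) [  4 191  92] [92 33 23]
(310, 280) [ 17  79 146] [146 127 101]
press 7646.0 [[229.10000610351562, 268.29998779296875], [240.8000030517578, 186.10000610351562], [355.8999938964844, 202.60000610351562], [344.20001220703125, 284.70001220703125]]
[[0.521, 0.1943, 0.006], [0.7336, 0.1695, 0.006], [0.6854, -0.1248, 0.006], [0.4758, -0.0891, 0.006]]
blade 368.5 [[399.20001220703125, 254.39999389648438], [408.79998779296875, 250.8000030517578], [426.8999938964844, 299.0], [417.20001220703125, 302.70001220703125]]
[[0.5493, -0.2282, 0.006], [0.5581, -0.2528, 0.006], [0.4377, -0.2903, 0.006], [0.4293, -0.2662, 0.006]]
```

View pics/crop1.png

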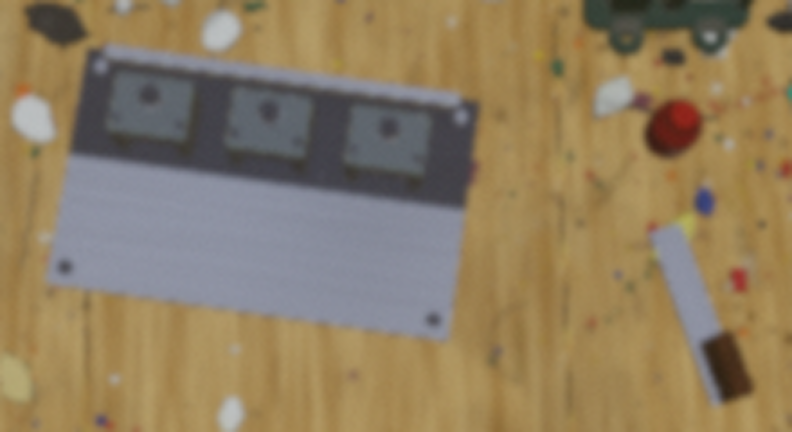

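```bash
python3 - <<'E'
from h import *
im,K,T=load('top')
hsv=cv2.cvtColor(im,cv2.COLOR_RGB2HSV)
px=lambda x,y:(220+(x+.5)/3.6-.5,190+(y+.5)/3.6-.5)
P=lambda x,y,z:onz(px(x,y),K,T,z)
fl,fr,al,ar,bl,br=P(48,284,.005),P(450,340,.005),P(68,155,.008),P(464,208,.008),P(90,48,.008),P(478,100,.008)
for n,p in zip('fl fr al ar bl br'.split(),(fl,fr,al,ar,bl,br)): print(n,np.round(p,4))
n2=np.linalg.norm; print('w',n2(fl-fr),n2(al-ar),'d',n2(bl-fl),n2(br-fr),n2(al-fl))
for a,b in ((fr,fl),(ar,al),(br,bl)): d=b-a; print('y-dir ang-90',np.degrees(np.arctan2(d[1],d[0]))-90)
for a,b in ((fl,bl),(fr,br)): d=b-a; print('x-dir ang',np.degrees(np.arctan2(d[1],d[0])))
S=[P(*q,.076) for q in((150,95),(269,112),(389,128))]; print('stems',np.round(S,4).tolist())
d=S[0]-S[2]; print(n2(d),np.degrees(np.arctan2(d[1],d[0]))-90)
g=[P(*q,.056) for q in((703,345),(727,334),(751,391),(723,400))]; print('grip top',np.round(np.mean(g,0),4),np.round(g,4).tolist())
# scene cross-check: project candidates
im2,K2,T2=load('scene')
m=np.zeros(im2.shape[:2],np.uint8); h2=cv2.cvtColor(im2,cv2.COLOR_RGB2HSV)
print('proj scene: grip top',proj([.4535,-.2718,.056],K2,T2),'tip',proj([.5537,-.2405,.006],K2,T2),[proj(s,K2,T2).round(1).tolist() for s in S],[proj(q,K2,T2).round(1).tolist() for q in (fl,fr,bl,br)])
a=cv2.resize(im2[210:330,170:430],None,fx=3,fy=3,interpolation=cv2.INTER_CUBIC); cv2.imwrite('pics/crop2.png',a[:,:,::-1])
E
```

```text
fl [0.5204 0.185  0.005 ]
fr [ 0.4775 -0.0903  0.005 ]
al [0.6105 0.1726 0.008 ]
ar [ 0.5687 -0.1024  0.008 ]
bl [0.6878 0.1586 0.008 ]
br [ 0.6458 -0.1144  0.008 ]
w 0.2786168367878513 0.27808425599273057 d 0.16951597916044886 0.17003290578876085 0.0909805425005764
y-dir ang-90 -8.850731890178665
y-dir ang-90 -8.646747988072889
y-dir ang-90 -8.746116356245096
x-dir ang -8.938429255866891
x-dir ang -8.148749491986521
stems [[0.6345, 0.1075, 0.076], [0.6218, 0.0291, 0.076], [0.6098, -0.0497, 0.076]]
0.159182669175563 -8.948329770588785
grip top [ 0.4511 -0.2664  0.056 ] [[0.4659, -0.2523, 0.056], [0.4729, -0.2684, 0.056], [0.4356, -0.2817, 0.056], [0.4301, -0.2631, 0.056]]
proj scene: grip top [198.7947356  264.06734558] tip [244.51471331 296.78418086] [[385.6, 223.8], [358.9, 232.7], [330.3, 242.5]] [[366.5, 229.1], [274.3, 260.3], [416.5, 250.7], [322.1, 288.1]]
```

View pics/crop2.png

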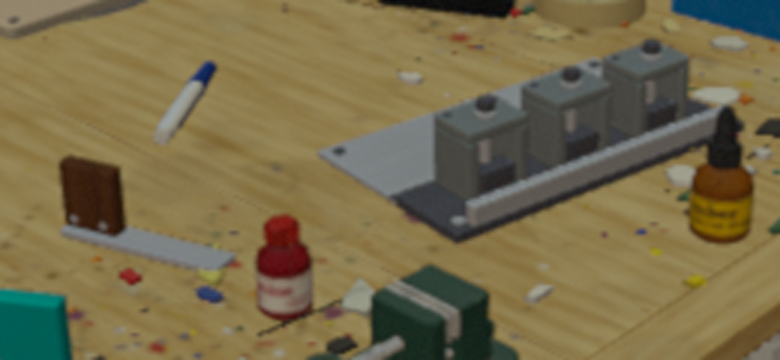

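The crop confirms the positions: three bridges with stems at about (486,103), (571,75) and (651,47), the gauge tip at (229,258) and the red ink bottle at (285,270). My projections fall within about 2 px, so press yaw is about -8.75° and its centre (0.583, 0.035). The gauge origin is about (0.453, -0.270) at yaw 17.4°. Now I'll move above the grip.

```bash
python3 -m creep '[{"dx":1,"dy":-0.65,"dz":0.3,"jaw":-1},{"dx":1,"dy":-0.65,"dz":0.3,"jaw":-1},{"dx":1,"dy":-0.65,"dz":0.3,"jaw":-1},{"dx":1,"dy":-0.65,"dz":0.3,"jaw":-1},{"dx":1,"dy":-0.65,"dz":0.3,"jaw":-1}]' 30
python3 -m creep '[{"dx":1,"dy":-0.65,"dz":0.3,"jaw":-1},{"dx":1,"dy":-0.65,"dz":0.3,"jaw":-1},{"dx":1,"dy":-0.65,"dz":0.3,"jaw":-1},{"dx":1,"dy":-0.65,"dz":0.3,"jaw":-1},{"dx":1,"dy":-0.65,"dz":0.3,"jaw":-1}]'
python3 -m creep '[{"dx":1,"dy":-0.65,"dz":0.3,"jaw":-1},{"dx":1,"dy":-0.65,"dz":0.3,"jaw":-1},{"dx":1,"dy":-0.65,"dz":0.3,"jaw":-1},{"rz":0.92,"jaw":-1},{"jaw":-1}]'
python3 - <<'E'
from bench import bot
import cv2,numpy as np
f=bot.grab_frame('wrist'); cv2.imwrite('pics/wrist1.png',f['img'][:,:,::-1]); np.savez('wrist.npz',**{k:f[k] for k in('img','mtx','extrinsics')})
E
```

```text
$[0]: bad value
$[0]: bad value
$[0]: bad value
```

View pics/wrist1.png

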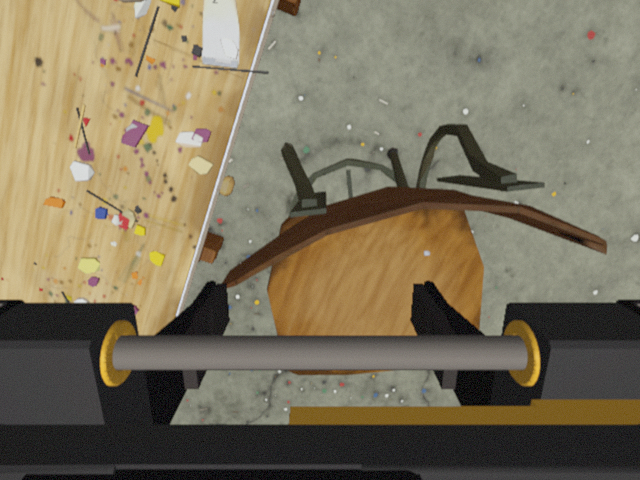

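The moves were refused, so the arm is still at the start beyond the table edge, and the wrist view shows only the stool. I'll include all seven fields in each row.

```bash
python3 -m creep '[{"dx":1,"dy":-0.65,"dz":0.3,"rx":0,"ry":0,"rz":0,"jaw":-1},{"dx":1,"dy":-0.65,"dz":0.3,"rx":0,"ry":0,"rz":0,"jaw":-1},{"dx":1,"dy":-0.65,"dz":0.3,"rx":0,"ry":0,"rz":0,"jaw":-1},{"dx":1,"dy":-0.65,"dz":0.3,"rx":0,"ry":0,"rz":0,"jaw":-1},{"dx":1,"dy":-0.65,"dz":0.3,"rx":0,"ry":0,"rz":0,"jaw":-1}]' 30
```

```text
time_s: 0.78
tcp_pos: [0.3126, -0.4615, 0.2036]
orientation: [[0.933, 0.36, -0.0], [0.36, -0.933, 0.0], [-0.0, -0.0, -1.0]]
wrist_force: [0.5, -0.3, -0.6]
grip_width: 0.0871
finger_force: 0.0
```

```bash
python3 -m creep '[{"dx":1,"dy":-0.65,"dz":0.3,"rx":0,"ry":0,"rz":0,"jaw":-1},{"dx":1,"dy":-0.65,"dz":0.3,"rx":0,"ry":0,"rz":0,"jaw":-1},{"dx":1,"dy":-0.65,"dz":0.3,"rx":0,"ry":0,"rz":0,"jaw":-1},{"dx":1,"dy":-0.65,"dz":0.3,"rx":0,"ry":0,"rz":0,"jaw":-1},{"dx":1,"dy":-0.65,"dz":0.3,"rx":0,"ry":0,"rz":0,"jaw":-1}]'
python3 -m creep '[{"dx":1,"dy":-0.65,"dz":0.3,"rx":0,"ry":0,"rz":0,"jaw":-1},{"dx":1,"dy":-0.65,"dz":0.3,"rx":0,"ry":0,"rz":0,"jaw":-1},{"dx":1,"dy":-0.65,"dz":0.3,"rx":0,"ry":0,"rz":0,"jaw":-1},{"dx":0,"dy":0,"dz":0,"rx":0,"ry":0,"rz":0.92,"jaw":-1},{"dx":0,"dy":0,"dz":0,"rx":0,"ry":0,"rz":0,"jaw":-1}]'
python3 - <<'E'
from bench import bot
import cv2,numpy as np
f=bot.grab_frame('wrist'); cv2.imwrite('pics/wrist2.png',f['img'][:,:,::-1]); np.savez('wrist.npz',**{k:f[k] for k in('img','mtx','extrinsics')})
E
```

```text
time_s: 1.4
tcp_pos: [0.3999, -0.3408, 0.1661]
orientation: [[0.933, 0.36, -0.0], [0.36, -0.933, 0.0], [-0.0, -0.0, -1.0]]
wrist_force: [-0.5, -0.4, 0.7]
grip_width: 0.087
finger_force: 0.0
time_s: 2.02
tcp_pos: [0.452, -0.269, 0.1438]
orientation: [[0.954, 0.3, -0.0], [0.3, -0.954, 0.0], [-0.0, -0.0, -1.0]]
wrist_force: [-0.2, 0.0, 0.2]
grip_width: 0.0871
finger_force: 0.0
```

View pics/wrist2.png

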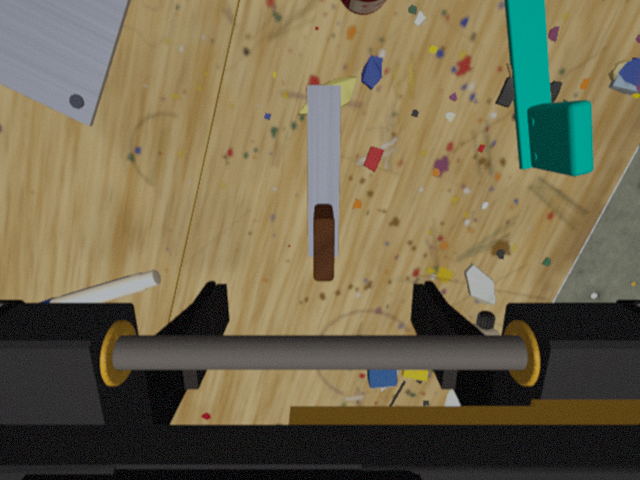

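The gauge lies upright in the wrist image: tip at about (323,86), blade edges near columns 308 and 339, and grip top spanning columns 314-333 down to row 280. It is already aligned. I'll compute its position from these.

```bash
python3 - <<'E'
from h import *
im,K,T=load('wrist')
tip=onz((323.5,85.5),K,T,.006); mid=onz((323.5,200),K,T,.006)
gt=onz((323.5,279),K,T,.056); gr=onz((323.5,214),K,T,.056)
d=tip-mid; print('tip',tip,'yaw',np.degrees(np.arctan2(d[1],d[0])),'grip back/front top',gt,gr,'mid',(gt+gr)/2,np.linalg.norm(gt-gr))
print('origin from tip',tip[:2]-.105*d[:2]/np.linalg.norm(d[:2]))
w=[onz(p,K,T,.006) for p in((307.5,110),(340,110))]; print('width',np.linalg.norm(w[0]-w[1]))
c=onz((90,124),K,T,.005); print('press fr corner',c)
E
```

```text
tip [ 0.55321138 -0.23966643  0.006     ] yaw 17.566987851101658 grip back/front top [ 0.43508875 -0.27654193  0.056     ] [ 0.4773009  -0.26317821  0.056     ] mid [ 0.45619483 -0.26986007  0.056     ] 0.044277023784330675
origin from tip [ 0.45310808 -0.2713576 ]
width 0.02294707443237218
press fr corner [ 0.47888898 -0.08783301  0.005     ]
```

```bash
python3 -m creep '[{"dx":0.08,"dy":0.08,"dz":1,"rx":0,"ry":0,"rz":0,"jaw":-1},{"dx":0,"dy":0,"dz":1,"rx":0,"ry":0,"rz":0,"jaw":-1},{"dx":0,"dy":0,"dz":1,"rx":0,"ry":0,"rz":0,"jaw":-1},{"dx":0,"dy":0,"dz":0.8,"rx":0,"ry":0,"rz":0,"jaw":-1},{"dx":0,"dy":0,"dz":0.5,"rx":0,"ry":0,"rz":0,"jaw":-1}]'
python3 -m creep '[{"dx":0,"dy":0,"dz":0,"rx":0,"ry":0,"rz":0,"jaw":0.5},{"dx":0,"dy":0,"dz":0,"rx":0,"ry":0,"rz":0,"jaw":1},{"dx":0,"dy":0,"dz":0,"rx":0,"ry":0,"rz":0,"jaw":1},{"dx":0,"dy":0,"dz":0,"rx":0,"ry":0,"rz":0,"jaw":1},{"dx":0,"dy":0,"dz":0,"rx":0,"ry":0,"rz":0,"jaw":1}]' 40
```

```text
time_s: 2.7
tcp_pos: [0.454, -0.2709, 0.0357]
orientation: [[0.954, 0.299, -0.001], [0.299, -0.954, 0.0], [-0.001, -0.0, -1.0]]
wrist_force: [-0.2, 0.5, -0.1]
grip_width: 0.0872
finger_force: 0.0
time_s: 3.32
tcp_pos: [0.4547, -0.2706, 0.0368]
orientation: [[0.954, 0.299, 0.0], [0.299, -0.954, -0.0], [0.0, 0.0, -1.0]]
wrist_force: [-1.0, 0.0, -0.1]
grip_width: 0.0447
finger_force: 0.0
```

```bash
python3 -m creep '[{"dx":0,"dy":0,"dz":0,"rx":0,"ry":0,"rz":0,"jaw":1},{"dx":0,"dy":0,"dz":0,"rx":0,"ry":0,"rz":0,"jaw":1},{"dx":0,"dy":0,"dz":0,"rx":0,"ry":0,"rz":0,"jaw":1},{"dx":0,"dy":0,"dz":0,"rx":0,"ry":0,"rz":0,"jaw":1},{"dx":0,"dy":0,"dz":0,"rx":0,"ry":0,"rz":0,"jaw":1}]'
python3 -m creep '[{"dx":0,"dy":0,"dz":-0.4,"rx":0,"ry":0,"rz":0,"jaw":1},{"dx":0,"dy":0,"dz":-0.6,"rx":0,"ry":0,"rz":0,"jaw":1},{"dx":0,"dy":0,"dz":-0.6,"rx":0,"ry":0,"rz":0,"jaw":1},{"dx":0,"dy":0,"dz":0,"rx":0,"ry":0,"rz":0,"jaw":1}]'
```

```text
time_s: 3.95
tcp_pos: [0.4545, -0.2706, 0.0365]
orientation: [[0.954, 0.299, -0.0], [0.299, -0.954, -0.0], [-0.0, 0.0, -1.0]]
wrist_force: [-0.0, 0.6, 0.1]
grip_width: 0.0139
finger_force: 40.0
time_s: 4.45
tcp_pos: [0.4556, -0.2711, 0.0784]
orientation: [[0.954, 0.299, 0.003], [0.299, -0.954, -0.002], [0.002, 0.003, -1.0]]
wrist_force: [-0.6, -0.4, -1.0]
grip_width: 0.0139
finger_force: 40.0
```

```bash
python3 -m creep '[{"dx":0,"dy":0,"dz":0,"rx":0,"ry":0,"rz":0.94,"jaw":1},{"dx":0,"dy":0,"dz":0,"rx":0,"ry":0,"rz":0.94,"jaw":1},{"dx":0,"dy":0,"dz":0,"rx":0,"ry":0,"rz":0.94,"jaw":1},{"dx":0,"dy":0,"dz":0,"rx":0,"ry":0,"rz":0.94,"jaw":1},{"dx":0,"dy":0,"dz":0,"rx":0,"ry":0,"rz":0.94,"jaw":1}]'
python3 -m creep '[{"dx":-0.2,"dy":-0.5,"dz":0,"rx":0,"ry":0,"rz":0.94,"jaw":1},{"dx":-0.2,"dy":-1,"dz":0,"rx":0,"ry":0,"rz":0.9,"jaw":1},{"dx":-0.2,"dy":-1,"dz":0,"rx":0,"ry":0,"rz":0,"jaw":1},{"dx":-0.2,"dy":-1,"dz":0,"rx":0,"ry":0,"rz":0,"jaw":1},{"dx":-0.2,"dy":-1,"dz":0,"rx":0,"ry":0,"rz":0,"jaw":1}]'
python3 -m creep '[{"dx":0,"dy":-1,"dz":0,"rx":0,"ry":0,"rz":0,"jaw":1},{"dx":0,"dy":-1,"dz":0,"rx":0,"ry":0,"rz":0,"jaw":1},{"dx":0,"dy":-1,"dz":0,"rx":0,"ry":0,"rz":0,"jaw":1},{"dx":0,"dy":-1,"dz":0,"rx":0,"ry":0,"rz":0,"jaw":1},{"dx":0,"dy":-1,"dz":0,"rx":0,"ry":0,"rz":0,"jaw":1}]'
python3 -m creep '[{"dx":0,"dy":-1,"dz":0,"rx":0,"ry":0,"rz":0,"jaw":1},{"dx":0,"dy":-1,"dz":0,"rx":0,"ry":0,"rz":0,"jaw":1},{"dx":0,"dy":-1,"dz":0,"rx":0,"ry":0,"rz":0,"jaw":1},{"dx":0,"dy":-1,"dz":0,"rx":0,"ry":0,"rz":0,"jaw":1},{"dx":0,"dy":0,"dz":0,"rx":0,"ry":0,"rz":0,"jaw":1}]'
```

```text
time_s: 5.08
tcp_pos: [0.4543, -0.2704, 0.0763]
orientation: [[1.0, -0.027, -0.0], [-0.027, -1.0, 0.0], [-0.0, -0.0, -1.0]]
wrist_force: [-0.1, -0.4, -0.9]
grip_width: 0.0137
finger_force: 40.0
time_s: 5.7
tcp_pos: [0.4435, -0.1553, 0.0764]
orientation: [[0.988, -0.152, -0.0], [-0.152, -0.988, -0.0], [-0.0, 0.0, -1.0]]
wrist_force: [-0.1, 0.3, -0.4]
grip_width: 0.014
finger_force: 40.0
time_s: 6.32
tcp_pos: [0.4627, -0.0319, 0.0764]
orientation: [[0.988, -0.153, -0.0], [-0.153, -0.988, -0.0], [-0.0, 0.0, -1.0]]
wrist_force: [0.1, 0.1, -0.7]
grip_width: 0.0141
finger_force: 40.0
time_s: 6.95
tcp_pos: [0.4779, 0.0681, 0.0764]
orientation: [[0.989, -0.149, -0.0], [-0.149, -0.989, 0.001], [-0.0, -0.001, -1.0]]
wrist_force: [-0.3, -1.5, -0.5]
grip_width: 0.0138
finger_force: 40.0
```

```bash
python3 -m creep '[{"dx":0,"dy":-1,"dz":0,"rx":0,"ry":0,"rz":0,"jaw":1},{"dx":0,"dy":-1,"dz":0,"rx":0,"ry":0,"rz":0,"jaw":1},{"dx":0,"dy":-0.5,"dz":0.4,"rx":0,"ry":0,"rz":0,"jaw":1},{"dx":0,"dy":0,"dz":0.2,"rx":0,"ry":0,"rz":0,"jaw":1},{"dx":0,"dy":0,"dz":0,"rx":0,"ry":0,"rz":0,"jaw":1}]'
python3 - <<'E'
from bench import bot
import cv2,numpy as np
f=bot.grab_frame('wrist'); cv2.imwrite('pics/wrist3.png',f['img'][:,:,::-1]); np.savez('wrist.npz',**{k:f[k] for k in('img','mtx','extrinsics')})
E
```

```text
time_s: 7.58
tcp_pos: [0.487, 0.1265, 0.0606]
orientation: [[0.988, -0.153, -0.002], [-0.153, -0.988, -0.001], [-0.002, 0.001, -1.0]]
wrist_force: [-0.2, -0.8, -1.0]
grip_width: 0.0137
finger_force: 40.0
```

View pics/wrist3.png

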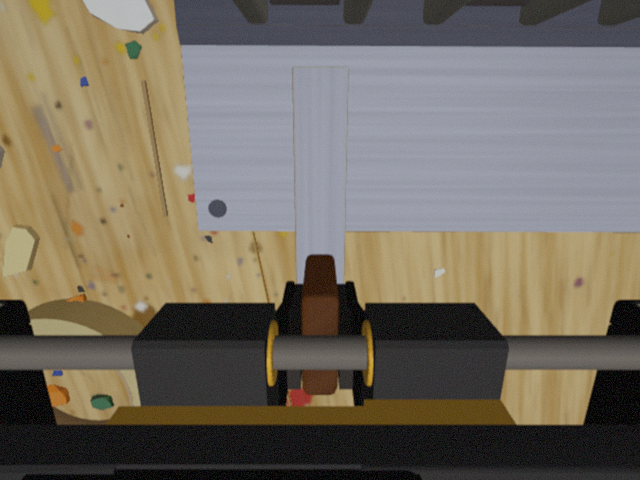

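The wrist view shows the gauge held squarely over the front bed: tip at row 68, columns 293-349, bed left edge at columns 183-197. The feet of the left bridge sit near (255,20) and (357,20), and the anvil edge is at row 46. I'll measure lateral and axial offsets in tool axes.

```bash
python3 - <<'E'
from h import *
import h
from bench import bot
im,K,T=load('wrist'); s=bot.get_state(); R=np.array(s['orientation']); t=np.array(s['tcp_pos'])
tl=lambda p:np.round((R.T@(p-t))*1000,1)
zu=t[2]-.0365; print('tcp',t,'under',zu)
print('tip top mid in tool',tl(onz((321,67.5),K,T,zu+.006)),'width',tl(onz((293,90),K,T,zu+.006)),tl(onz((348.5,90),K,T,zu+.006)), 'rear', tl(onz((319.5,230),K,T,zu+.006)))
for n,p,z in (('anvil edge L',(184,45.5),.005),('anvil edge R',(630,47.5),.005),('bed corner',(198,231),.005),('front R',(630,231),.005),('foot L1',(255,20),.008),('foot L2',(357,20),.008),('foot M1',(443,20),.008),('foot M2',(545,20),.008)):
    w=onz(p,K,T,z); print(n,tl(w),np.round(w,4))
a=cv2.resize(im[0:80,170:640],None,fx=1.7,fy=4); cv2.imwrite('pics/crop3.png',a[:,:,::-1])
E
```

```text
tcp [0.48728014 0.12665344 0.06104705] under 0.02454704622375444
tip top mid in tool [102.8   0.5  30.4] width [ 93.9 -11.5  30.4] [93.9 12.3 30.4] rear [31.5 -0.2 30.5]
anvil edge L [115.7 -64.7  55.9] [0.6115 0.1727 0.005 ]
anvil edge R [114.7 148.2  56.1] [ 0.5778 -0.0375  0.005 ]
bed corner [ 23.7 -66.9  56. ] [0.5209 0.189  0.005 ]
front R [ 23.5 170.5  56.2] [ 0.4842 -0.0455  0.005 ]
foot L1 [125.8 -29.8  52.9] [0.6161 0.1368 0.008 ]
foot L2 [125.7  17.2  53. ] [0.6088 0.0903 0.008 ]
foot M1 [125.7  56.9  53. ] [0.6027 0.0511 0.008 ]
foot M2 [125.7 104.   53. ] [0.5955 0.0046 0.008 ]
```

View pics/crop3.png

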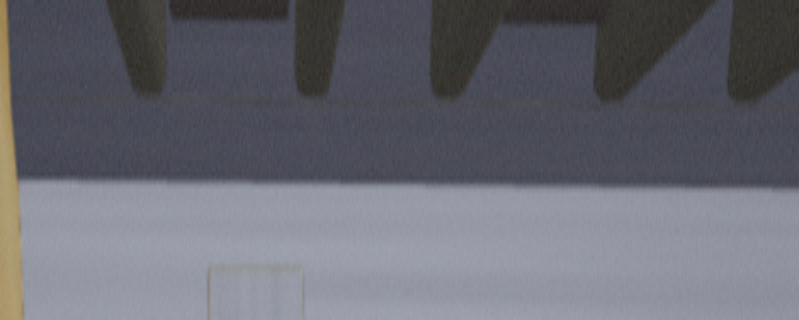

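```bash
python3 -m creep '[{"dx":0,"dy":-0.25,"dz":0.3,"rx":0,"ry":0,"rz":0,"jaw":1},{"dx":0,"dy":0,"dz":0.33,"rx":0,"ry":0,"rz":0,"jaw":1},{"dx":0,"dy":0,"dz":0,"rx":0,"ry":0,"rz":0,"jaw":1},{"dx":0,"dy":0,"dz":0,"rx":0,"ry":0,"rz":0,"jaw":1}]'
python3 -m creep '[{"dx":0.3,"dy":0,"dz":0,"rx":0,"ry":0,"rz":0,"jaw":1},{"dx":0.3,"dy":0,"dz":0,"rx":0,"ry":0,"rz":0,"jaw":1},{"dx":0.2,"dy":0,"dz":0,"rx":0,"ry":0,"rz":0,"jaw":1},{"dx":0,"dy":0,"dz":0,"rx":0,"ry":0,"rz":0,"jaw":1}]'
```

```text
time_s: 8.12
tcp_pos: [0.4885, 0.1341, 0.0458]
orientation: [[0.988, -0.152, -0.0], [-0.152, -0.988, -0.0], [-0.0, 0.0, -1.0]]
wrist_force: [0.0, 0.2, -1.0]
grip_width: 0.0138
finger_force: 40.0
time_s: 8.62
tcp_pos: [0.5087, 0.131, 0.0458]
orientation: [[0.988, -0.153, 0.0], [-0.153, -0.988, 0.0], [0.0, -0.0, -1.0]]
wrist_force: [-0.3, -0.2, -2.4]
grip_width: 0.0136
finger_force: 40.0
```

```bash
python3 -m creep '[{"dx":0.16,"dy":0,"dz":0,"rx":0,"ry":0,"rz":0,"jaw":1},{"dx":0.16,"dy":0,"dz":0,"rx":0,"ry":0,"rz":0,"jaw":1},{"dx":0.16,"dy":0,"dz":0,"rx":0,"ry":0,"rz":0,"jaw":1},{"dx":0,"dy":0,"dz":0,"rx":0,"ry":0,"rz":0,"jaw":1},{"dx":0,"dy":0,"dz":0,"rx":0,"ry":0,"rz":0,"jaw":1}]'
python3 -m creep '[{"dx":0.12,"dy":0,"dz":0,"rx":0,"ry":0,"rz":0,"jaw":1}]'
python3 -m creep '[{"dx":0.1,"dy":0,"dz":0,"rx":0,"ry":0,"rz":0,"jaw":1}]'
```

```text
time_s: 9.25
tcp_pos: [0.52, 0.1293, 0.0457]
orientation: [[0.988, -0.152, -0.0], [-0.152, -0.988, -0.0], [-0.0, 0.0, -1.0]]
wrist_force: [0.5, -0.2, -0.8]
grip_width: 0.014
finger_force: 40.0
time_s: 9.38
tcp_pos: [0.523, 0.1288, 0.0458]
orientation: [[0.988, -0.152, -0.0], [-0.152, -0.988, -0.0], [-0.0, 0.0, -1.0]]
wrist_force: [0.3, 0.2, -0.4]
grip_width: 0.0139
finger_force: 40.0
time_s: 9.5
tcp_pos: [0.5253, 0.1284, 0.0455]
orientation: [[0.988, -0.152, -0.001], [-0.152, -0.988, -0.0], [-0.001, 0.0, -1.0]]
wrist_force: [-1.7, 0.5, -3.3]
grip_width: 0.0136
finger_force: 40.0
```

```bash
python3 -m creep '[{"dx":0.06,"dy":0,"dz":0,"rx":0,"ry":0,"rz":0,"jaw":1}]' | grep -E "pos|wrist"
python3 -m creep '[{"dx":0.06,"dy":0,"dz":0,"rx":0,"ry":0,"rz":0,"jaw":1}]'| grep -E "pos|wrist"
```

```text
tcp_pos: [0.5266, 0.1281, 0.0453]
wrist_force: [-2.7, -0.1, -2.8]
tcp_pos: [0.5279, 0.1279, 0.0453]
wrist_force: [-3.3, 0.4, -3.2]
```

```bash
python3 -m creep '[{"dx":0.06,"dy":0,"dz":0,"rx":0,"ry":0,"rz":0,"jaw":1}]' | grep -E "pos|wrist"
python3 -m creep '[{"dx":0.06,"dy":0,"dz":0,"rx":0,"ry":0,"rz":0,"jaw":1}]'| grep -E "pos|wrist"
```

```text
tcp_pos: [0.5291, 0.1278, 0.0453]
wrist_force: [-6.8, 0.6, -3.7]
tcp_pos: [0.53, 0.1277, 0.0452]
wrist_force: [-8.6, 1.7, -1.3]
```

```bash
python3 -m creep '[{"dx":0,"dy":0,"dz":0,"rx":0,"ry":0,"rz":0,"jaw":1}]' | grep -E "pos|wrist"
```

```text
tcp_pos: [0.5302, 0.1277, 0.0453]
wrist_force: [-7.1, 0.6, -2.0]
```

```bash
python3 -m creep '[{"dx":0.04,"dy":0,"dz":0,"rx":0,"ry":0,"rz":0,"jaw":1}]' | grep -E "pos|wrist"
```

```text
tcp_pos: [0.5306, 0.1277, 0.0452]
wrist_force: [-11.2, 1.8, 0.9]
```

Left is jammed: the force climbs to 11 N with almost no advance. I'll back off and go to the middle.

```bash
python3 -m creep '[{"dx":-0.2,"dy":0,"dz":0,"rx":0,"ry":0,"rz":0,"jaw":1},{"dx":-0.5,"dy":0,"dz":0,"rx":0,"ry":0,"rz":0,"jaw":1},{"dx":-0.6,"dy":0,"dz":0,"rx":0,"ry":0,"rz":0,"jaw":1},{"dx":-0.5,"dy":0,"dz":0,"rx":0,"ry":0,"rz":0,"jaw":1},{"dx":0,"dy":0,"dz":0,"rx":0,"ry":0,"rz":0,"jaw":1}]'
python3 -m creep '[{"dx":0,"dy":0.6,"dz":-0.1,"rx":0,"ry":0,"rz":0,"jaw":1},{"dx":0,"dy":1,"dz":0,"rx":0,"ry":0,"rz":0,"jaw":1},{"dx":0,"dy":1,"dz":0,"rx":0,"ry":0,"rz":0,"jaw":1},{"dx":0,"dy":0.6,"dz":0,"rx":0,"ry":0,"rz":0,"jaw":1},{"dx":0,"dy":0,"dz":0,"rx":0,"ry":0,"rz":0,"jaw":1}]'
python3 - <<'E'
from bench import bot
import cv2,numpy as np
f=bot.grab_frame('wrist'); cv2.imwrite('pics/wrist4.png',f['img'][:,:,::-1]); np.savez('wrist.npz',**{k:f[k] for k in('img','mtx','extrinsics')})
s=bot.get_state(); print(s['tcp_pos'],s['wrist_force'])
E
```

```text
time_s: 10.88
tcp_pos: [0.4873, 0.1344, 0.0461]
orientation: [[0.988, -0.151, 0.001], [-0.151, -0.988, -0.0], [0.001, 0.0, -1.0]]
wrist_force: [-0.4, 0.1, -0.9]
grip_width: 0.0135
finger_force: 40.0
time_s: 11.5
tcp_pos: [0.476, 0.0538, 0.0484]
orientation: [[0.988, -0.155, 0.0], [-0.155, -0.988, -0.0], [0.0, 0.0, -1.0]]
wrist_force: [-1.0, 0.3, -1.0]
grip_width: 0.0136
finger_force: 40.0
[0.47608273 0.05496518 0.04842943] [-0.18005357 -0.09751071 -0.4469901 ]
```

View pics/wrist4.png

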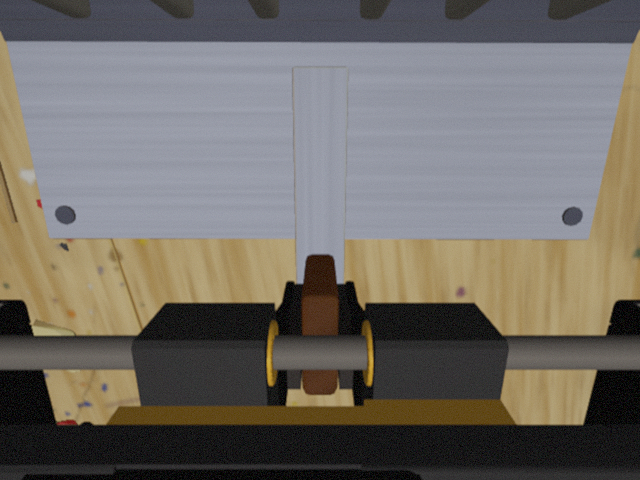

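The blade is unmoved in the hand (tip row 67) and centred between the middle bridge's feet, with bed corners at columns 50 and 592. I'll go in.

```bash
python3 -m creep '[{"dx":0.3,"dy":0,"dz":0.11,"rx":0,"ry":0,"rz":0,"jaw":1},{"dx":0.3,"dy":0,"dz":0,"rx":0,"ry":0,"rz":0,"jaw":1},{"dx":0.24,"dy":0,"dz":0,"rx":0,"ry":0,"rz":0,"jaw":1},{"dx":0,"dy":0,"dz":0,"rx":0,"ry":0,"rz":0,"jaw":1}]' | grep -E "pos|wrist"
python3 -m creep '[{"dx":0.16,"dy":0,"dz":0,"rx":0,"ry":0,"rz":0,"jaw":1},{"dx":0.16,"dy":0,"dz":0,"rx":0,"ry":0,"rz":0,"jaw":1},{"dx":0.16,"dy":0,"dz":0,"rx":0,"ry":0,"rz":0,"jaw":1},{"dx":0,"dy":0,"dz":0,"rx":0,"ry":0,"rz":0,"jaw":1},{"dx":0,"dy":0,"dz":0,"rx":0,"ry":0,"rz":0,"jaw":1}]' | grep -E "pos|wrist"
python3 -m creep '[{"dx":0.12,"dy":0,"dz":0,"rx":0,"ry":0,"rz":0,"jaw":1}]' | grep -E "pos|wrist"
python3 -m creep '[{"dx":0.1,"dy":0,"dz":0,"rx":0,"ry":0,"rz":0,"jaw":1}]' | grep -E "pos|wrist"
```

```text
tcp_pos: [0.4971, 0.0522, 0.0455]
wrist_force: [0.6, -0.6, -0.7]
tcp_pos: [0.5083, 0.0501, 0.0455]
wrist_force: [-0.8, -0.4, -0.9]
tcp_pos: [0.5113, 0.0497, 0.0455]
wrist_force: [-0.5, -0.5, -1.1]
tcp_pos: [0.514, 0.0492, 0.0455]
wrist_force: [0.1, 0.1, -0.8]
```

```bash
python3 -m creep '[{"dx":0.08,"dy":0,"dz":0,"rx":0,"ry":0,"rz":0,"jaw":1}]' | grep -E "pos|wrist"
python3 -m creep '[{"dx":0.06,"dy":0,"dz":0,"rx":0,"ry":0,"rz":0,"jaw":1}]' | grep -E "pos|wrist"
```

```text
tcp_pos: [0.5161, 0.0489, 0.0455]
wrist_force: [-0.6, -0.9, -0.7]
tcp_pos: [0.5175, 0.0487, 0.0455]
wrist_force: [-0.1, -0.2, -1.3]
```

```bash
for i in 1; do python3 -m creep '[{"dx":0.08,"dy":0,"dz":0,"rx":0,"ry":0,"rz":0,"jaw":1},{"dx":0.08,"dy":0,"dz":0,"rx":0,"ry":0,"rz":0,"jaw":1}]' | grep -E "pos|wrist"; done
python3 -m creep '[{"dx":0.08,"dy":0,"dz":0,"rx":0,"ry":0,"rz":0,"jaw":1},{"dx":0.08,"dy":0,"dz":0,"rx":0,"ry":0,"rz":0,"jaw":1}]' | grep -E "pos|wrist"
```

```text
tcp_pos: [0.5214, 0.0481, 0.0456]
wrist_force: [-0.0, 0.1, -0.8]
tcp_pos: [0.5254, 0.0475, 0.0455]
wrist_force: [-0.2, 0.3, -1.3]
```

Middle is slack: no drag at about 28 mm depth. Now the right one.

```bash
python3 -m creep '[{"dx":-0.4,"dy":0,"dz":0,"rx":0,"ry":0,"rz":0,"jaw":1},{"dx":-0.6,"dy":0,"dz":0,"rx":0,"ry":0,"rz":0,"jaw":1},{"dx":-0.6,"dy":0,"dz":0,"rx":0,"ry":0,"rz":0,"jaw":1},{"dx":-0.37,"dy":0,"dz":0,"rx":0,"ry":0,"rz":0,"jaw":1},{"dx":0,"dy":0,"dz":0,"rx":0,"ry":0,"rz":0,"jaw":1}]' | grep -E "pos|wrist"
python3 -m creep '[{"dx":0,"dy":0.6,"dz":-0.1,"rx":0,"ry":0,"rz":0,"jaw":1},{"dx":0,"dy":1,"dz":0,"rx":0,"ry":0,"rz":0,"jaw":1},{"dx":0,"dy":1,"dz":0,"rx":0,"ry":0,"rz":0,"jaw":1},{"dx":0,"dy":0.6,"dz":0.1,"rx":0,"ry":0,"rz":0,"jaw":1},{"dx":0,"dy":0,"dz":0,"rx":0,"ry":0,"rz":0,"jaw":1}]'
python3 - <<'E'
from h import *
from bench import bot
f=bot.grab_frame('wrist'); cv2.imwrite('pics/wrist5.png',cv2.resize(f['img'][0:120],None,fx=1.25,fy=3)[:,:,::-1])
s=bot.get_state(); p=np.array(s['tcp_pos']); x=np.array([.9884,-.1521]); y=np.array([.1521,.9884]); d=p[:2]-[.5829,.0347]
print(p,'adv over ref',x@p[:2]-.4622,'press y',y@d,s['wrist_force'])
E
```

```text
tcp_pos: [0.476, 0.055, 0.0457]
wrist_force: [0.3, -0.4, -0.6]
time_s: 14.92
tcp_pos: [0.4642, -0.0253, 0.0454]
orientation: [[0.988, -0.155, -0.0], [-0.155, -0.988, -0.0], [-0.0, 0.0, -1.0]]
wrist_force: [-0.1, -0.2, -1.1]
grip_width: 0.0134
finger_force: 40.0
[ 0.46444616 -0.02413425  0.04548581] adv over ref 0.0005294004662481089 press y -0.07616860696503908 [ 0.44154417  1.46168907 -1.47939993]
```

View pics/wrist5.png

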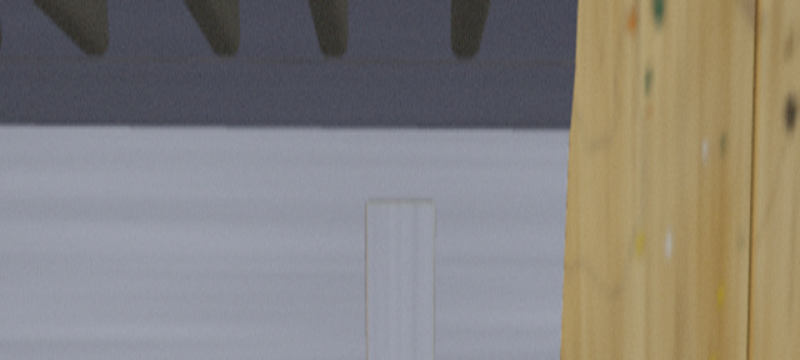

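The right bridge's feet sit at crop columns 322-347 and 452-478, so the tunnel centre is about 400. The blade is at 366-434, also centred on 400, so I'll go in.

```bash
python3 -m creep '[{"dx":0.3,"dy":0,"dz":0,"rx":0,"ry":0,"rz":0,"jaw":1},{"dx":0.3,"dy":0,"dz":0,"rx":0,"ry":0,"rz":0,"jaw":1},{"dx":0.24,"dy":0,"dz":0,"rx":0,"ry":0,"rz":0,"jaw":1},{"dx":0,"dy":0,"dz":0,"rx":0,"ry":0,"rz":0,"jaw":1}]' | grep -E "pos|wrist"
python3 -m creep '[{"dx":0.16,"dy":0,"dz":0,"rx":0,"ry":0,"rz":0,"jaw":1},{"dx":0.16,"dy":0,"dz":0,"rx":0,"ry":0,"rz":0,"jaw":1},{"dx":0.16,"dy":0,"dz":0,"rx":0,"ry":0,"rz":0,"jaw":1},{"dx":0,"dy":0,"dz":0,"rx":0,"ry":0,"rz":0,"jaw":1},{"dx":0,"dy":0,"dz":0,"rx":0,"ry":0,"rz":0,"jaw":1}]' | grep -E "pos|wrist"
python3 -m creep '[{"dx":0.12,"dy":0,"dz":0,"rx":0,"ry":0,"rz":0,"jaw":1}]' | grep -E "pos|wrist"
python3 -m creep '[{"dx":0.08,"dy":0,"dz":0,"rx":0,"ry":0,"rz":0,"jaw":1}]' | grep -E "pos|wrist"
```

```text
tcp_pos: [0.4857, -0.027, 0.0455]
wrist_force: [-0.3, -0.1, -0.3]
tcp_pos: [0.4969, -0.0291, 0.0455]
wrist_force: [0.7, -0.1, -0.5]
tcp_pos: [0.4998, -0.0295, 0.0455]
wrist_force: [0.0, 0.3, -0.4]
tcp_pos: [0.5015, -0.0299, 0.0453]
wrist_force: [-1.8, -0.6, -1.6]
```

```bash
python3 -m creep '[{"dx":0.06,"dy":0,"dz":0,"rx":0,"ry":0,"rz":0,"jaw":1}]' | grep -E "pos|wrist"
python3 -m creep '[{"dx":0.06,"dy":0,"dz":0,"rx":0,"ry":0,"rz":0,"jaw":1}]' | grep -E "pos|wrist"
```

```text
tcp_pos: [0.5025, -0.03, 0.0451]
wrist_force: [-5.5, 1.1, 0.8]
tcp_pos: [0.5039, -0.0301, 0.0451]
wrist_force: [-4.5, 0.7, -0.0]
```

```bash
python3 -m creep '[{"dx":0.06,"dy":0,"dz":0,"rx":0,"ry":0,"rz":0,"jaw":1}]' | grep -E "pos|wrist"
python3 -m creep '[{"dx":0.06,"dy":0,"dz":0,"rx":0,"ry":0,"rz":0,"jaw":1}]' | grep -E "pos|wrist"
```

```text
tcp_pos: [0.5054, -0.0304, 0.0451]
wrist_force: [-5.4, 1.4, -0.2]
tcp_pos: [0.5068, -0.0306, 0.0451]
wrist_force: [-7.2, 1.5, 1.7]
```

```bash
python3 -m creep '[{"dx":0.05,"dy":0,"dz":0,"rx":0,"ry":0,"rz":0,"jaw":1}]' | grep -E "pos|wrist"
python3 -m creep '[{"dx":0.04,"dy":0,"dz":0,"rx":0,"ry":0,"rz":0,"jaw":1}]' | grep -E "pos|wrist"
```

```text
tcp_pos: [0.5087, -0.0309, 0.0453]
wrist_force: [-2.6, 1.4, -2.9]
tcp_pos: [0.5098, -0.0311, 0.0453]
wrist_force: [-2.4, 0.9, -4.1]
```

The drag has settled at a steady 2.5 N or so past the nose, so this is the right shoe. I'll slide it on.

```bash
python3 -m creep '[{"dx":0.12,"dy":0,"dz":0,"rx":0,"ry":0,"rz":0,"jaw":1},{"dx":0.12,"dy":0,"dz":0,"rx":0,"ry":0,"rz":0,"jaw":1}]' | grep -E "pos|wrist"
python3 -m creep '[{"dx":0.12,"dy":0,"dz":0,"rx":0,"ry":0,"rz":0,"jaw":1},{"dx":0.12,"dy":0,"dz":0,"rx":0,"ry":0,"rz":0,"jaw":1}]' | grep -E "pos|wrist"
python3 -m creep '[{"dx":0.12,"dy":0,"dz":0,"rx":0,"ry":0,"rz":0,"jaw":1},{"dx":0.12,"dy":0,"dz":0,"rx":0,"ry":0,"rz":0,"jaw":1}]' | grep -E "pos|wrist"
```

```text
tcp_pos: [0.5161, -0.0321, 0.0453]
wrist_force: [-1.3, 0.4, -5.4]
tcp_pos: [0.5221, -0.0329, 0.0454]
wrist_force: [-0.8, -0.1, -4.6]
tcp_pos: [0.5281, -0.0338, 0.0455]
wrist_force: [-1.2, -0.2, -6.1]
```

```bash
python3 -m creep '[{"dx":0.12,"dy":0,"dz":0,"rx":0,"ry":0,"rz":0,"jaw":1},{"dx":0.12,"dy":0,"dz":0,"rx":0,"ry":0,"rz":0,"jaw":1}]' | grep -E "pos|wrist"
python3 -m creep '[{"dx":0.1,"dy":0,"dz":0,"rx":0,"ry":0,"rz":0,"jaw":1},{"dx":0.1,"dy":0,"dz":0,"rx":0,"ry":0,"rz":0,"jaw":1}]' | grep -E "pos|wrist"
python3 -m creep '[{"dx":0.06,"dy":0,"dz":0,"rx":0,"ry":0,"rz":0,"jaw":1}]' | grep -E "pos|wrist"
```

```text
tcp_pos: [0.534, -0.0348, 0.0456]
wrist_force: [-1.8, -0.2, -5.8]
tcp_pos: [0.5389, -0.0355, 0.0455]
wrist_force: [-2.3, -0.9, -4.7]
tcp_pos: [0.5404, -0.0357, 0.0455]
wrist_force: [-2.0, -0.4, -5.3]
```

```bash
python3 -m creep '[{"dx":0.06,"dy":0,"dz":0,"rx":0,"ry":0,"rz":0,"jaw":1}]' | grep -E "pos|wrist"
python3 -m creep '[{"dx":0.05,"dy":0,"dz":0,"rx":0,"ry":0,"rz":0,"jaw":1}]' | grep -E "pos|wrist"
python3 -m creep '[{"dx":0.03,"dy":0,"dz":0,"rx":0,"ry":0,"rz":0,"jaw":1}]' | grep -E "pos|wrist"
```

```text
tcp_pos: [0.5418, -0.036, 0.0455]
wrist_force: [-1.9, -0.4, -5.5]
tcp_pos: [0.5422, -0.036, 0.0453]
wrist_force: [-7.5, 1.9, -2.3]
tcp_pos: [0.5422, -0.036, 0.0452]
wrist_force: [-11.2, 0.7, 1.0]
```

The tip is home at the rail. I'll relieve the push, lower slightly, then open part way.

```bash
python3 -m creep '[{"dx":-0.07,"dy":0,"dz":0,"rx":0,"ry":0,"rz":0,"jaw":1},{"dx":0,"dy":0,"dz":0.02,"rx":0,"ry":0,"rz":0,"jaw":1}]' | grep -E "pos|wrist"
python3 -m creep '[{"dx":0,"dy":0,"dz":0.01,"rx":0,"ry":0,"rz":0,"jaw":1}]' | grep -E "pos|wrist"
```

```text
tcp_pos: [0.5421, -0.036, 0.0452]
wrist_force: [-1.4, 0.6, -3.6]
tcp_pos: [0.5421, -0.036, 0.045]
wrist_force: [-3.0, 0.5, -1.8]
```

```bash
python3 -m creep '[{"dx":0,"dy":0,"dz":0.02,"rx":0,"ry":0,"rz":0,"jaw":1},{"dx":0,"dy":0,"dz":0,"rx":0,"ry":0,"rz":0,"jaw":1}]' | grep -E "pos|wrist"
python3 -m creep '[{"dx":0,"dy":0,"dz":0,"rx":0,"ry":0,"rz":0,"jaw":0.3},{"dx":0,"dy":0,"dz":0,"rx":0,"ry":0,"rz":0,"jaw":0.1},{"dx":0,"dy":0,"dz":0,"rx":0,"ry":0,"rz":0,"jaw":0.1},{"dx":0,"dy":0,"dz":0,"rx":0,"ry":0,"rz":0,"jaw":0.1},{"dx":0,"dy":0,"dz":0,"rx":0,"ry":0,"rz":0,"jaw":0.1}]' 20
python3 -m creep '[{"dx":0,"dy":0,"dz":-0.3,"rx":0,"ry":0,"rz":0,"jaw":0.1},{"dx":0,"dy":0,"dz":-0.6,"rx":0,"ry":0,"rz":0,"jaw":0.1},{"dx":0,"dy":0,"dz":-0.8,"rx":0,"ry":0,"rz":0,"jaw":0.1},{"dx":-0.5,"dy":0,"dz":-0.9,"rx":0,"ry":0,"rz":0,"jaw":0.1},{"dx":-1,"dy":0,"dz":-0.9,"rx":0,"ry":0,"rz":0,"jaw":0.1}]'
python3 - <<'E'
from bench import bot
import cv2,numpy as np
f=bot.grab_frame('wrist'); g=bot.grab_frame('scene')['img'][200:310,230:440]
a=cv2.resize(f['img'],(800,600))[:300]; b=cv2.resize(g,(573,300),interpolation=cv2.INTER_CUBIC); o=np.zeros((600,800,3),np.uint8); o[:300]=a; o[300:,:573]=b
cv2.imwrite('pics/end.png',o[:,:,::-1]); np.savez('wrist.npz',**{k:f[k] for k in('img','mtx','extrinsics')})
E
```

```text
tcp_pos: [0.542, -0.036, 0.0446]
wrist_force: [-5.4, 0.8, 0.7]
time_s: 20.1
tcp_pos: [0.542, -0.036, 0.0443]
orientation: [[0.988, -0.152, 0.0], [-0.152, -0.988, -0.0], [0.0, 0.0, -1.0]]
wrist_force: [-0.7, 0.3, 0.4]
grip_width: 0.0387
finger_force: 0.0
time_s: 20.72
tcp_pos: [0.5052, -0.0301, 0.1336]
orientation: [[0.988, -0.152, 0.001], [-0.152, -0.988, 0.0], [0.001, -0.0, -1.0]]
wrist_force: [-0.3, -1.0, -0.2]
grip_width: 0.039
finger_force: 0.0
```

View pics/end.png

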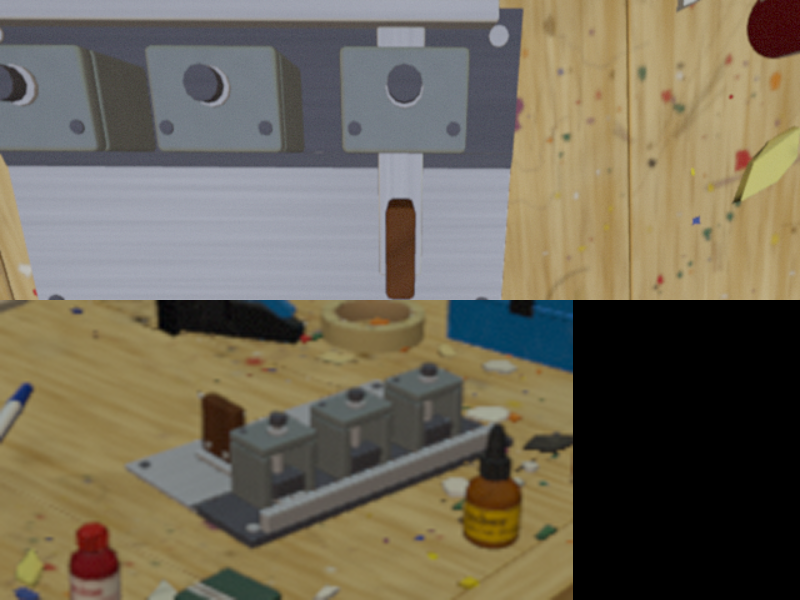

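The blade runs straight through the right bridge. Its tip, at about (400,27) in the upper picture, is right at the stop rail, and the grip stands upright. The hand is clear, and the ink bottle and tape are where they were, so I'm handing it in.

```bash
python3 -m creep '[{"dx":0,"dy":0,"dz":-0.2,"rx":0,"ry":0,"rz":0,"jaw":0.1},{"dx":0,"dy":0,"dz":0,"rx":0,"ry":0,"rz":0,"jaw":0.1},{"dx":0,"dy":0,"dz":0,"rx":0,"ry":0,"rz":0,"jaw":0.1}]' | tail -3
python3 -c "
from bench import bot
print(bot.close_job())"
```

```text
wrist_force: [0.8, 0.6, 0.2]
grip_width: 0.0394
finger_force: 0.0
the job is handed in; nothing more can be done
None
```

The left shoe was jammed, the middle one slack and the right one correctly sprung; I left the gauge released and fully home under the right shoe and handed the job in, with no verdict returned.

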